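Load X-ray sample holders into the spring-loaded feed magazine

TASK

Load the feed magazine of the X-ray sample changer from the red tray: first the holder packed with brown soil, then the one packed with white reference powder on top of it, so that the reference is fed first. Press each holder, powder side up, down on the spring-loaded follower at the open front of the magazine and slide it in under the retaining lips until it is fully home against the back wall; press and push gently, for the packed powder cracks if a holder is forced. Leave the empty holder on the tray and disturb nothing else.

Things in the scene. Friction and masses are not known exactly. Their poses are not given: they have to be found in the camera images.
- holder_soil: grey metal sample holder, a flat plate 64 x 36 x 10 mm (x, y, z), about 60 g, its round 27 mm well filled level with BROWN soil powder; starts face up in the red tray, long side roughly away from the robot. Origin: centre of the underside; z up. Both ends are alike. Grasp it across its 36 mm width near the end that stays outside the lips.
- holder_ref: Same size and make as holder_soil: grey plate 64 x 36 x 10 mm, well filled with WHITE reference powder. Origin: centre of the underside, z up.
- holder_empty: Same size and make as holder_soil: grey plate 64 x 36 x 10 mm, well EMPTY (looks black). Stays on the tray. Origin: centre of the underside, z up.
- stand: fixed grey stand (foot 170 x 92 mm; steel post, 122 mm high, behind) to which the blue upright feed magazine is clamped. Origin on the bench; x: direction in which holders slide in (roughly away from the robot), y across, z up. The magazine is true in y and yaw, but clamped 0 to 18 mm higher and up to 6 mm further along x or back than nominal; that offset is not measured: feel or look for it.
- nominal_lips (a point): where the retaining lips begin, at their underside (stand x = 12, y = 0, z = 100 mm), if clamped nominally; all these points and numbers shift with the magazine. The two steel lips overhang the channel's sides from x = 12 to 36 mm, inward to y = +-13.4 mm; from x = 3 to 12 mm they flare up by 3 mm and the walls outward. Channel walls: y = +-19.4 mm (1.4 mm free each side), back wall: x = 32 mm.
- nominal_front (a point): middle of the top of the low front wall (stand x = -36, y = 0, z = 87.6 mm; 4 mm thick, 30 mm wide) if clamped nominally. A 10 mm holder passes between it and the lips' height with 2.4 mm to spare; pressing the outer end harder onto this wall only levers the nose up. From x = -38 to 2 mm the side walls are cut down to z = 52 mm, so fingers can go down on both sides of a holder all the way in.
- nominal_seat (a point): origin of a holder that is fully home (leading end on the back wall) and lifted to the lips by the spring: stand x = 0, y = 0, z = 90 mm if clamped nominally. A holder loaded later lies there and pushes the earlier one 10 mm down behind the front wall. One left over 2 mm short catches on the front wall and cannot go down. Powder cracks if a holder bears on the magazine with over 25 N.
- follower (a joint): orange spring-loaded platform in the channel, 62 x 34 mm, that carries the stack. m: 0 = fully up (its top 1 mm below the lips' underside, front edge at x = -31 mm), grows as it is pressed down, to 0.040. The spring pushes up with 5 N at 0 and 2 N more for each 10 mm. About 0.009 with one holder held under the lips, 0.019 with two.
- tray: fixed red plastic tray, 216 x 303 mm over its rim (x, y), rim 24 mm high, flat floor 3 mm above the bench. Origin: centre of the underside. The three holders lie on its floor about 74 mm apart along its y.
- tin_a: closed aluminium moisture tin, 64 mm wide, 42 mm tall; origin: centre of the underside. Bystander.
- tin_b: a second closed aluminium moisture tin, the same size; origin: centre of the underside. Bystander.
- bottle: amber reagent bottle with white cap, 47 mm wide, 87 mm tall; origin: centre of the underside. Bystander.
- packing_spatula: steel spatula with wooden grip, 22 x 247 x 18 mm, lying; origin: centre of the underside. Bystander.
- brush: sieve brush with wooden handle, 55 x 232 x 17 mm, lying; origin: centre of the underside. Bystander.
Things that resemble listed ones, but are neither listed nor needed, are in the scene too. What is shaped like the holder_ref but orange or turquoise is not meant.

How it is judged:
By the outcome, as a careful person would: the job done as asked, in the order asked, and still so for the second after the job is handed in, with the robot touching nothing.
It also fails if it takes over 69 s, if anything falls off the work surface, if the arm or the gripper's body presses on something with over 40 N, if the wrist force passes 120 N, or if a joint passes its speed limit or range.

ROBOT

A 6-joint arm with a two-finger parallel gripper is mounted at the origin on a cart in front of the work surface, level with it; the furniture and walls round the work are solid. World frame = base frame: x ahead of the robot, y to its left, z up, the work surface at z = 0. Lengths are in m, angles in rad, forces in N, time in s.
With the tool pointing down it reaches from about 0.375 to 0.925 m from the base axis. Payload 5.7 kg.
Tool frame: the origin (TCP) lies at the very end of the fingers, on their centre line; the grasp point (between the pads) lies 19 mm behind it (r.grip_depth is the z of the grasp point in the tool frame, in m); z points along the fingers, y is the line along which they close (so a half turn about z gives the same grasp; the last joint's range is limited). The gripper opens to 88 mm and grips with 3 to 60 N. Pads are 20 mm wide; open, the fingers measure 115 mm over their backs; the gripper's body (75 mm by 178 mm) begins 61 mm behind the grasp point.
Start: joints at [-1.276, 0.359, 1.51, -0, 1.272, -0.115], TCP at [0.239, -0.55, 0.197] pointing down, gripper open.
Joint ranges: [-2.97, 2.97], [-1.01, 2.36], [0.21, 2.38], [-0.96, 4.11], [0.2, 2.71], [-2.98, 2.98]. Speed limits (rad/s): [2.39, 2.39, 3.14, 3.14, 3.14, 3.14].

INTERFACE

Orientations are given as a rotation vector (axis times angle).
In Python, from plant import sense, imaging, r, spotter gives the robot as it stands.
- The arm moves only by the tool carry_out, never from a script. Its argument "rows" is a list of rows, each a list of 5 numbers: the finger opening in m, from 0 to 0.0878, then the shift along the tool's x, y, z in m, then the turn about the tool's z in degrees. A call has 1 to 12 rows; each row is the pose to reach, as a shift and turn from the pose commanded when the call began, along the tool's axes at that moment; what a row does not reach only later rows make up. A row lasts 1/8 s, in which the tool goes at most 62.5 mm and 10.7 degrees, less where a joint would pass 70% of its speed; a pose out of reach is approached as far as the arm can. A call with a gripper value outside its range is refused whole. The fingers move at their own pace and stop on an object; "newtons" is the grip in N (left out, the last holds). Time passes only in rows, so rows that repeat a pose let the fingers close. It gives the time, the measured TCP pose, the force, the opening and the grip force at its end, in the units of the state.
- sense(): the state, without advancing time (a new reading comes with each control period).
- imaging.read_camera(name): name is "scene" or "top" or "wrist"; returns a dict with "pixels" (480x640x3 uint8, red, green, blue), "range_z" (480x640 float32, m along the optical axis (not along the pixel's ray), 0 where there is no reading), "fx", "fy", "cx", "cy" (pixels), "position" and "rotation" of the camera in the world. Camera axes: x right, y up, looking along -z (the intrinsics and any distortion apply to the point x, -y, -z); pixel columns grow to the right and rows downward; lengths in m; the calibration is good to about 2 mm. The wrist camera is an equidistant fisheye: a pixel r from the principal point sees the ray r / f radians off the axis. A picture is of the moment at which its call begins.
- r.sign_off(): hands the job in; it is judged then, once.
Trained networks look in a picture, given as the dict that the camera call returned (one of the last four; its "shot" number tells which), for a name from the list of things; names that differ only in an ending like _2 or _b are one class to them, and where a whole thing is asked for, a point or a joint stands for the part that bears it (a point fixed in the world has none). Each returns a list of dicts, best first, with "p" (0 to 1); they miss things now and then, are a little off and sometimes report something else, mostly with a low value. They report only what shows in the picture. A call takes as long as a camera call. They do not tell look-alikes from the thing itself.
- spotter.look_for(picture, name): "at" ([column, row] in pixels, amid what is visible of it).
- spotter.regions_of(picture, name): "pixels" (480x640 bool, what is visible of it) and "at" ([column, row] in pixels, amid what is visible of it).
The state is a dict: "clock": time; "joint_pos": joint angles; "joint_velocities": joint speeds; "joint_efforts": joint torques, N m; "tcp_pos": TCP position; "tcp_rot": TCP orientation; "contact_force": force on the tool from outside, world axes, zero at the start; "moment": the same for the moment, N m; "gripper_width": opening from 0.0 (shut) to 1.0 (fully open); "finger_force": force on a finger pad.
Only numpy, scipy, OpenCV 4.12 (cv2) and the standard library are available. Lean on these libraries where they do the work, as an engineer would, in place of code of your own. Each camera call takes 0.05 s, during which the arm holds its last target. There are 200 camera calls.

## Working session

There is one attempt and no reset: what is moved stays moved. The work goes in short steps, Python scripts to look and compute and a tool call to move; the robot and the scene stay as the last step left them, time stands still between calls to the robot, and variables do not carry over. Pictures are saved under pics/ and viewed, at most 10 in all, crops included, and the job is handed in when it is done.

Besides the shell and the picture viewer there is one more tool, called after "Emit:" by a JSON object that holds its "method" and its "body". carry_out: Moves the arm, as the interface text tells. Its arguments: {"type":"object","properties":{"rows":{"type":"array","items":{"type":"array","items":{"type":"number"}}},"newtons":{"type":"number"}},"required":["rows"]}

```bash
mkdir -p pics; cat > h.py <<'E'
import numpy as np, cv2
from plant import sense, imaging, r, spotter
from scipy.spatial.transform import Rotation as R
def world(c, uv, z=None):
    """pixels Nx2 -> world; uses range_z, or plane z (pinhole cams)"""
    uv=np.atleast_2d(uv).astype(float)
    d=np.c_[(uv[:,0]-c["cx"])/c["fx"], -(uv[:,1]-c["cy"])/c["fy"], -np.ones(len(uv))]
    Rm=np.array(c["rotation"]); Rm=Rm if Rm.shape==(3,3) else R.from_rotvec(Rm).as_matrix()
    p=np.array(c["position"]); w=d@Rm.T
    if z is None:
        rz=c["range_z"][uv[:,1].round().astype(int),uv[:,0].round().astype(int)]
        return p+w*rz[:,None]
    return p+w*((z-p[2])/w[:,2])[:,None]
def save(c,n): cv2.imwrite(f"pics/{n}.png",c["pixels"][:,:,::-1])
E
python3 - <<'E'
from h import *
for n in("scene","top"):
    c=imaging.read_camera(n); save(c,n+"0")
    print(n,c["fx"],c["cx"],c["cy"],np.round(c["position"],3),np.round(c["rotation"],3).tolist(),[k for k in c])
    for o in("holder_ref","stand","follower","tray","tin_a","nominal_seat"):
        try: print(o,[(round(q["p"],2),np.round(q["at"]).tolist(),np.round(world(c,q["at"])[0],3).tolist()) for q in spotter.look_for(c,o)])
        except Exception as e: print(o,e)
s=sense();print(s)
E
```

```text
scene 590.6719887501408 317.9843505805622 233.75505310563182 [-0.124  0.559  0.964] [0.456, -0.813, -2.047] ['pixels', 'range_z', 'fx', 'fy', 'cx', 'cy', 'position', 'rotation', 'shot']
holder_ref [(0.72, [241.0, 304.0], [0.572, 0.297, 0.014]), (0.69, [397.0, 276.0], [0.449, -0.007, 0.013]), (0.66, [445.0, 270.0], [0.405, -0.101, 0.012])]
stand [(0.92, [406.0, 209.0], [0.558, -0.118, 0.059]), (0.57, [240.0, 301.0], [0.577, 0.295, 0.016])]
follower [(0.66, [416.0, 192.0], [0.549, -0.133, 0.107])]
tray [(0.58, [274.0, 298.0], [0.546, 0.234, 0.015])]
tin_a [(0.75, [336.0, 202.0], [0.681, -0.016, 0.043]), (0.61, [311.0, 187.0], [0.755, 0.004, 0.043]), (0.21, [280.0, 306.0], [0.524, 0.234, 0.012])]
nominal_seat [(0.65, [406.0, 209.0], [0.558, -0.117, 0.059]), (0.58, [230.0, 226.0], [0.781, 0.21, 0.013]), (0.15, [312.0, 282.0], [0.536, 0.148, 0.013])]
top 546.8085653833664 320.01867547011784 239.15292262809305 [0.409 0.081 1.031] [0.155, -0.143, -1.571] ['pixels', 'range_z', 'fx', 'fy', 'cx', 'cy', 'position', 'rotation', 'shot']
holder_ref [(0.89, [376.0, 318.0], [0.456, -0.015, 0.008]), 
[... 511 characters left out ...]

{'clock': 0.7, 'joint_pos': array([-1.27609119e+00,  3.58767348e-01,  1.51038023e+00,  7.08799272e-05,
        1.27249431e+00, -1.15088055e-01]), 'joint_velocities': array([-0.0001337 ,  0.00044137,  0.0009104 , -0.00069336, -0.00016008,
       -0.00021276]), 'joint_efforts': array([ 1.21230947e-03, -5.15170062e+01, -2.71079117e+01,  6.74696127e-02,
        2.45026866e-02, -3.99385135e-05]), 'tcp_pos': array([ 0.23907271, -0.55029761,  0.19684978]), 'tcp_rot': array([-3.07582960e+00, -6.39163781e-01, -9.90525760e-05]), 'contact_force': array([0.45357276, 0.85782616, 0.4893237 ]), 'moment': array([0.0239367 , 0.02773573, 0.01794975]), 'finger_force': 0.0, 'gripper_width': 1.0021710310291698}
```

View pics/top0.png

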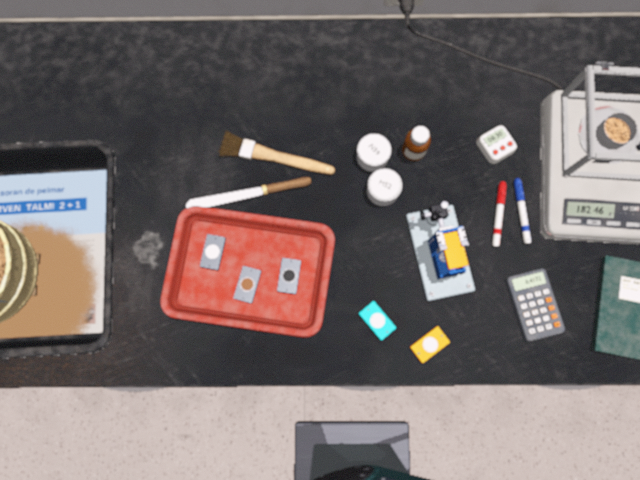

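View pics/scene0.png

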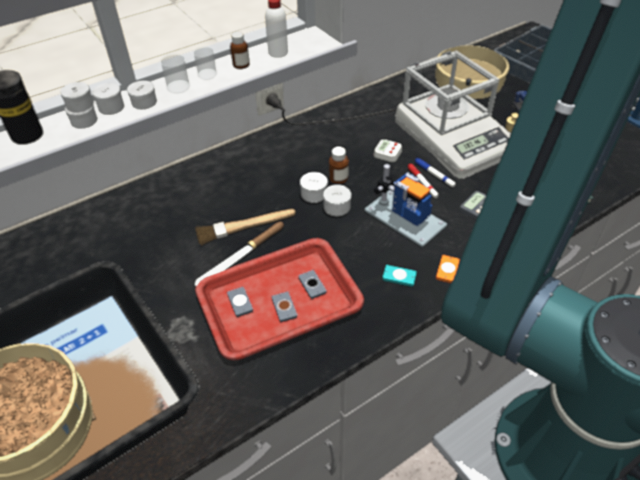

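The top picture shows the tray with the white holder at (212,252), the brown one at (247,284) and the empty one at (289,275). The stand foot is around (441,252) and the orange follower at (453,250). The scene picture confirms this layout, with the turquoise and orange look-alikes off the tray.

```bash
python3 - <<'E'
from h import *
c=imaging.read_camera("top")
im=c["pixels"].astype(int); hsv=cv2.cvtColor(c["pixels"],cv2.COLOR_RGB2HSV)
big=cv2.resize(c["pixels"][190:310,390:490],None,fx=6,fy=6,interpolation=cv2.INTER_CUBIC)
cv2.imwrite("pics/stand_top.png",cv2.resize(big,(500,600))[:,:,::-1])
# holders
for n,(u,v) in dict(ref=(212,252),soil=(247,284),empty=(289,275)).items():
    m=np.zeros(im.shape[:2],np.uint8); sl=np.s_[v-30:v+30,u-25:u+25]
    nr=(im[sl][...,0]-im[sl][...,1:].mean(-1))<45
    m[sl]=nr
    k,l,st,ce=cv2.connectedComponentsWithStats(m)
    i=1+st[1:,4].argmax(); pts=np.argwhere(l==i)[:,::-1]
    hull=cv2.convexHull(pts.astype(np.float32))[:,0]
    w=world(c,hull,0.013)[:,:2]*1000
    rc=cv2.minAreaRect(w.astype(np.float32)); print(n,rc, "range z",np.median(world(c,pts)[:,2]))
    b=cv2.boxPoints(rc);e=[b[1]-b[0],b[2]-b[1]];L=max(e,key=np.linalg.norm);print(" long dir deg",np.degrees(np.arctan2(L[1],L[0])))
# foot
rg=c["range_z"]; 
m=((hsv[...,1]<70)&(hsv[...,2]>130)).astype(np.uint8); m[:200]=0;m[:, :395]=0;m[310:]=0;m[:,490:]=0
k,l,st,ce=cv2.connectedComponentsWithStats(m);i=1+st[1:,4].argmax();pts=np.argwhere(l==i)[:,::-1]
P=world(c,pts);print("foot z",np.median(P[:,2]),np.percentile(P[:,2],[5,95]))
pts=pts[P[:,2]<0.03]; hull=cv2.convexHull(pts.astype(np.float32))[:,0]
rc=cv2.minAreaRect((world(c,hull,float(np.median(P[:,2])))[:,:2]*1000).astype(np.float32));print("foot",rc)
m=((hsv[...,0]>10)&(hsv[...,0]<26)&(hsv[...,1]>150)&(hsv[...,2]>150)); m[:200]=0;m[300:]=0;m[:,:420]=0;m[:,480:]=0
p=np.argwhere(m)[:,::-1];P=world(c,p);print("orange",len(p),np.percentile(P,[5,50,95],axis=0))
P=P[:, :];rc=cv2.minAreaRect((world(c,p,float(np.median(P[:,2])))[:,:2]*1000).astype(np.float32));print(rc)
E
```

```text
ref ((581.4453735351562, 291.91436767578125), (36.62821578979492, 64.81578826904297), 78.73078918457031) range z 0.010513367513060867
 long dir deg -11.269216
soil ((519.609619140625, 224.9270477294922), (36.462547302246094, 64.11907196044922), 74.55728912353516) range z 0.010349901037241094
 long dir deg -15.442703
empty ((535.4512329101562, 147.26312255859375), (36.26123809814453, 64.68917083740234), 82.02571105957031) range z 0.010563878069177246
 long dir deg -7.974293
foot z 0.00858054602051661 [0.00440154 0.11116461]
foot ((585.2325439453125, -142.51284790039062), (180.31500244140625, 103.01834106445312), 11.605528831481934)
orange 593 [[ 0.53981278 -0.15985737  0.10312292]
 [ 0.56207782 -0.14243285  0.10619467]
 [ 0.59216011 -0.12916176  0.10892738]]
((566.234375, -142.19190979003906), (61.75980758666992, 36.257991790771484), 11.21689224243164)
```

View pics/stand_top.png

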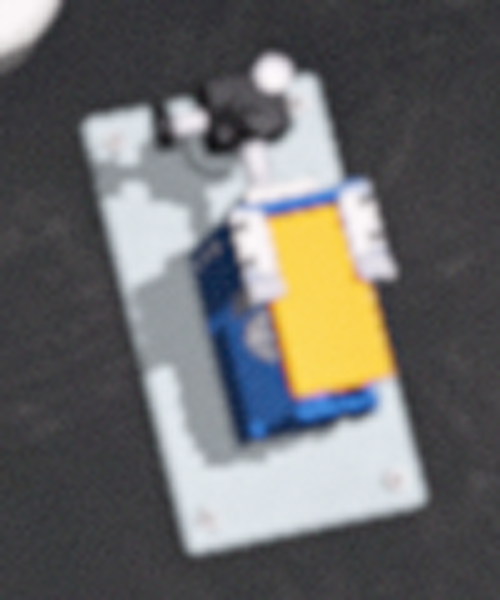

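```bash
cat >> h.py <<'E'
def go(x,y,z,yaw,p=None,rv=None):
    """shift in tool axes (mm), turn (deg) from present (or given) pose to target"""
    s=sense(); p=s["tcp_pos"] if p is None else p; M=R.from_rotvec(s["tcp_rot"] if rv is None else rv).as_matrix()
    d=M.T@(np.array([x,y,z])-p); y0=np.degrees(np.arctan2(M[1,0],M[0,0]))
    print("d mm",np.round(d*1000,1),"turn",round((y0-yaw+180)%360-180,2),"now",np.round(p,4),"yaw",round(y0,2),"rows",np.linalg.norm(d)/.0625)
def wworld(c,uv,z=None):
    uv=np.atleast_2d(uv).astype(float); a=(uv[:,0]-c["cx"])/c["fx"]; b=(uv[:,1]-c["cy"])/c["fy"]
    t=np.hypot(a,b); k=np.where(t>1e-9,np.tan(t)/np.maximum(t,1e-9),1)
    d=np.c_[a*k,-b*k,-np.ones(len(uv))]
    Rm=np.array(c["rotation"]); Rm=Rm if Rm.shape==(3,3) else R.from_rotvec(Rm).as_matrix()
    p=np.array(c["position"]); w=d@Rm.T
    if z is None: return p+w*c["range_z"][uv[:,1].round().astype(int),uv[:,0].round().astype(int)][:,None]
    return p+w*((z-p[2])/w[:,2])[:,None]
E
python3 - <<'E'
from h import *
go(.46,-.165,.26,11.4)
E
```

```text
d mm [ 356.1 -265.4  -63.1] turn 12.08 now [ 0.2391 -0.5503  0.1968] yaw 23.48 rows 7.177532296106399
```

Emit:
{"method": "carry_out", "body": {"rows": [[0.06,356,-265,-63,12],[0.06,356,-265,-63,12],[0.06,356,-265,-63,12],[0.06,356,-265,-63,12],[0.06,356,-265,-63,12],[0.06,356,-265,-63,12],[0.06,356,-265,-63,12],[0.06,356,-265,-63,12],[0.06,356,-265,-63,12]]}}

```text
clock: 1.88
tcp_pos: [0.5172, -0.0654, 0.2765]
tcp_rot: [3.125, 0.314, 0.001]
contact_force: [-0.1, -0.5, -1.0]
gripper_width: 0.684
finger_force: 0.0
```

```bash
python3 - <<'E'
from h import *
c=imaging.read_camera("wrist"); save(c,"w1"); np.savez("w1.npz",**{k:np.array(v) for k,v in c.items()})
print(c["fx"],c["cx"],c["cy"],c["position"],c["rotation"]); s=sense(); print(s["clock"],s["tcp_pos"])
E
```

```text
371.64829954431775 320.7027765075199 242.74130839906817 [ 0.58180647 -0.05178826  0.4654293 ] [-0.20564868  0.16718497 -1.36324613]
1.925 [ 0.5210811  -0.05891927  0.27773106]
```

View pics/w1.png

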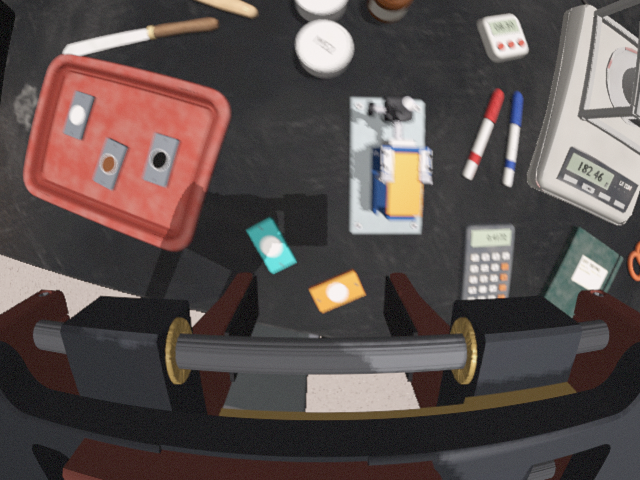

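Note to self: shifts are in metres. I gave mm, and the per-row speed limit kept the move bounded. The wrist picture shows the tray holders at (77,115), (110,163) and (160,160). The stand foot spans (350–425, 97–234), with the orange follower around (405,183) and the lips at (380,160) and (428,163).

```bash
python3 - <<'E'
from h import *
s=sense(); print(s["clock"],s["tcp_pos"],np.abs(s["joint_velocities"]).max())
c=imaging.read_camera("wrist"); np.savez("w2.npz",**{k:np.array(v) for k,v in c.items()})
im=c["pixels"].astype(int); hsv=cv2.cvtColor(c["pixels"],cv2.COLOR_RGB2HSV)
cr=c["pixels"][85:245,335:445]; cv2.imwrite("pics/w2c.png",cv2.resize(cr,None,fx=3.7,fy=3.7,interpolation=cv2.INTER_CUBIC)[:,:,::-1])
for n,(u,v) in dict(ref=(77,115),soil=(110,163),empty=(160,160)).items():
    m=np.zeros(im.shape[:2],np.uint8); sl=np.s_[v-32:v+32,u-26:u+26]
    m[sl]=(im[sl][...,0]-im[sl][...,1:].mean(-1))<45
    k,l,st,ce=cv2.connectedComponentsWithStats(m,connectivity=4)
    i=l[v,u] or 1+st[1:,4].argmax(); i=1+st[1:,4].argmax(); pts=np.argwhere(l==i)[:,::-1]
    w=wworld(c,pts,.013)[:,:2]*1000
    rc=cv2.minAreaRect(w.astype(np.float32)); print(n,np.round(rc[0],1),np.round(rc[1],1),round(rc[2],1),"z",np.median(wworld(c,pts)[:,2]))
o=((hsv[...,0]>10)&(hsv[...,0]<26)&(hsv[...,1]>150)&(hsv[...,2]>150)); o[:130]=0;o[235:]=0;o[:,:370]=0;o[:,440:]=0
p=np.argwhere(o)[:,::-1];z=wworld(c,p)[:,2];print("orange z",np.percentile(z,[10,50,90]))
for zz in(.104,.109,.114): print(zz,cv2.minAreaRect((wworld(c,p,zz)[:,:2]*1000).astype(np.float32)))
P=wworld(c,np.argwhere(np.ones((480,640)))[:,::-1]).reshape(480,640,3)
np.set_printoptions(linewidth=250)
print((P[132:226:3,366:442:4,2]*1000).round().astype(int))
E
```

```text
1.925 [ 0.5210811  -0.05891927  0.27773106] 0.176314199744251
ref [582.6 290.9] [40.8 64.1] 78.8 z 0.013646816671607331
soil [520.8 224.4] [38.8 64.6] 74.9 z 0.013526341041364742
empty [536.5 146.7] [38.  64.2] 81.6 z 0.013654658326466396
orange z [0.10718274 0.10888042 0.11001816]
0.104 ((567.0935668945312, -142.31625366210938), (62.18513107299805, 34.96437072753906), 11.44410514831543)
0.109 ((567.3372802734375, -140.98936462402344), (61.328575134277344, 34.482765197753906), 11.444109916687012)
0.114 ((567.5811157226562, -139.6624298095703), (60.47203063964844, 34.00114059448242), 11.44410514831543)
[[ 11  12  11  10  11  12  12  11  13  70  73  67  12  10  11  10   9   2   0]
 [ 10  12  12  10  10  12  12  12  11  71  74  11  10  10  11  10  11   1   2]
 [ 11  12  10  12  12  12  10  12  12  70  74  13  11  10  11  12   9   1   1]
 [ 11  11  11  10  12  11  11  11  12  73  74  10  12  11  13  10   1   2   2]
 [ 11  10  10  12  11  10  11  11  11  72  74  11   9  10  10  10   1   2   2]
 [ 11  12  10  13  10  11  10  67  94  94  73  10  12  11  11  10   1   1   3]
 [ 10  10  10  10
[... 1337 characters left out ...]
12  36  61  31  32  32 109 109 109 109 109 110 109 109   1   1   0]
 [ 11  12  12  36  63  30  31  31 110 110 110 109 108 109 110 109   1   1   1]
 [ 12  12  12  37  62  31  31  30 109 110 108 110 108 109 110 110   2   3   2]
 [ 11  11  12  39  61  31  32 103 109 110 110 109 109 111 109 110   2   2   0]
 [ 10  12  11  40  61  31  32 105 110 110 110 110 110 110 109 109   2   1   0]
 [ 12  11  10  41  61  43  50 106 110 109 110 110 109 109 110 109   2   0   0]
 [ 10  11  11  11  62  11  67 107 108 110 109 110 109 109 109 109   1   0   0]
 [ 12  10   9  11  12  11  71  89 108 110 109 109 110 110 467 109   0   3   2]
 [ 10  11  11  11  11  12  11  97  97  99  98  97  97  97  97  10   0   1   2]]
```

View pics/w2c.png

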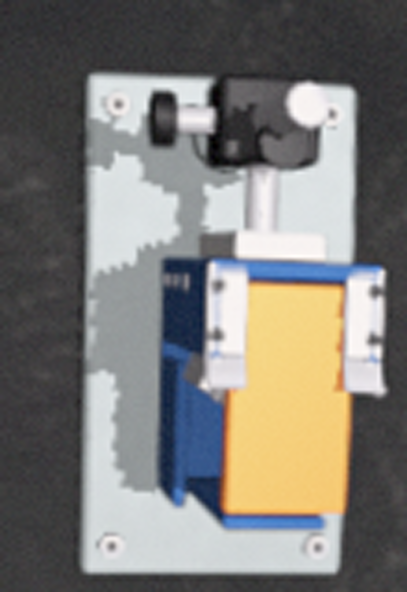

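```bash
python3 - <<'E'
from h import *
s=sense();print(np.degrees(s["joint_pos"]).round(1))
go(.5009,.2299,.0845,-15.1)
E
```

```text
[-14.5  10.2  89.5   0.2  80.1  63.6]
d mm [  41.2 -289.6  193. ] turn 26.93 now [ 0.5193 -0.0623  0.2771] yaw 11.83 rows 5.606906324504693
```

Emit:
{"method": "carry_out", "body": {"rows": [[0.05,0.041,-0.29,0.193,27],[0.05,0.041,-0.29,0.193,27],[0.05,0.041,-0.29,0.193,27],[0.05,0.041,-0.29,0.193,27],[0.05,0.041,-0.29,0.193,27],[0.05,0.041,-0.29,0.193,27],[0.05,0.041,-0.29,0.193,27],[0.05,0.041,-0.29,0.193,27],[0.05,0.041,-0.29,0.193,27]]}}

```text
clock: 3.1
tcp_pos: [0.4997, 0.2239, 0.0839]
tcp_rot: [-3.112, 0.427, -0.002]
contact_force: [0.0, -0.2, 0.0]
gripper_width: 0.57
finger_force: 0.0
```

```bash
python3 - <<'E'
from h import *
c=imaging.read_camera("wrist"); save(c,"w3")
go(.5009,.2299,.0045,-15.1)
im=c["pixels"].astype(int)
P=wworld(c,np.argwhere(np.ones((480,640)))[:,::-1]).reshape(480,640,3)
d=np.linalg.norm(P[...,:2]-[.5202,.2247],axis=-1)
m=((d<.045)&((im[...,0]-im[...,1:].mean(-1))<45)&(P[...,2]>.005)&(P[...,2]<.022)).astype(np.uint8)
k,l,st,ce=cv2.connectedComponentsWithStats(m,connectivity=4); i=1+st[1:,4].argmax(); pts=np.argwhere(l==i)[:,::-1]
print(st[i],cv2.minAreaRect((wworld(c,pts,.013)[:,:2]*1000).astype(np.float32)),np.median(wworld(c,pts)[:,2]))
E
```

```text
d mm [-0.6 -6.  79.4] turn -0.51 now [0.4997 0.224  0.0839] yaw -15.61 rows 1.2747813319326127
[ 284  173   52   88 3558] ((520.818115234375, 226.41876220703125), (35.78223419189453, 63.334190368652344), 74.68529510498047) 0.013687878910983997
```

Emit:
{"method": "carry_out", "body": {"rows": [[0.05,-0.0005,-0.0075,0.03,-0.3],[0.05,-0.0005,-0.0075,0.07,-0.3],[0.05,-0.0005,-0.0075,0.0794,-0.3],[0.05,-0.0005,-0.0075,0.0794,-0.3],[0.03,-0.0005,-0.0075,0.0794,-0.3],[0.03,-0.0005,-0.0075,0.0794,-0.3],[0.03,-0.0005,-0.0075,0.0794,-0.3],[0.03,-0.0005,-0.0075,0.0794,-0.3],[0.03,-0.0005,-0.0075,0.0794,-0.3]], "newtons": 50}}

```text
clock: 4.28
tcp_pos: [0.5003, 0.2325, 0.0036]
tcp_rot: [-3.114, 0.416, -0.0]
contact_force: [-0.3, -0.1, -0.4]
gripper_width: 0.341
finger_force: 0.0
```

```bash
python3 - <<'E'
from h import *
c=imaging.read_camera("wrist"); s=sense(); print(s["gripper_width"],s["finger_force"],s["tcp_pos"])
cv2.imwrite("pics/w4.png",c["pixels"][:,:,::-1])
E
```

```text
0.3417432854314478 0.0 [0.50024394 0.23247991 0.00356907]
```

View pics/w4.png

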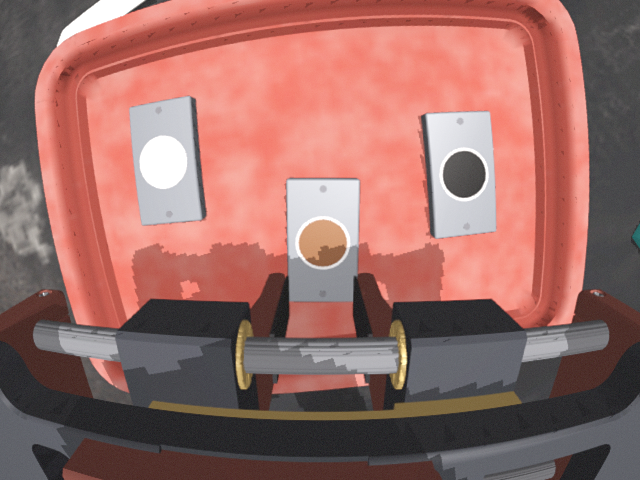

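The soil holder is at (323,240). Its near end, at row 302, lies just ahead of the fingertips, so the grasp missed. I'll measure where the holder is now.

```bash
cat >> h.py <<'E'
def holder(c,xy,top=.013,tol=.009,rad=.045):
    f=wworld if c["fx"]<500 else world
    im=c["pixels"].astype(int); P=f(c,np.argwhere(np.ones((480,640)))[:,::-1]).reshape(480,640,3)
    m=((np.linalg.norm(P[...,:2]-xy,axis=-1)<rad)&((im[...,0]-im[...,1:].mean(-1))<45)&(abs(P[...,2]-top)<tol)).astype(np.uint8)
    k,l,st,ce=cv2.connectedComponentsWithStats(m,connectivity=4); i=1+st[1:,4].argmax(); pts=np.argwhere(l==i)[:,::-1]
    rc=cv2.minAreaRect((f(c,pts,top)[:,:2]*1000).astype(np.float32)); print(c["shot"],rc,np.median(f(c,pts)[:,2])); return rc
E
python3 - <<'E'
from h import *
c=imaging.read_camera("wrist"); holder(c,[.524,.226])
t=imaging.read_camera("top"); holder(t,[.524,.226],tol=.02); holder(t,[.5814,.292],tol=.02); holder(c,[.5814,.292]); holder(c,[.536,.147])
s=sense(); M=R.from_rotvec(s["tcp_rot"]).as_matrix(); print(M.round(3),s["tcp_pos"],s["clock"])
p=M.T@(np.array(c["position"])-s["tcp_pos"]); print("cam in tool",p)
E
```

```text
8 ((520.8355102539062, 226.43814086914062), (35.80607223510742, 63.69835662841797), 74.78126525878906) 0.013656675351504985
9 ((543.0654907226562, 205.6863555908203), (9.606341361999512, 9.391031265258789), 0.9057408571243286) 0.010052763873222847Traceback (most recent call last):
  File "<stdin>", line 3, in <module>
  File "h.py", line 32, in holder
    k,l,st,ce=cv2.connectedComponentsWithStats(m,connectivity=4); i=1+st[1:,4].argmax(); pts=np.argwhere(l==i)[:,::-1]
                                                                      ~~~~~~~~~~~~~~~^^
ValueError: attempt to get argmax of an empty sequence
```

```bash
cat >> h.py <<'E'
def wproj(c,X):
    Rm=np.array(c["rotation"]); Rm=Rm if Rm.shape==(3,3) else R.from_rotvec(Rm).as_matrix()
    q=(np.atleast_2d(X)-np.array(c["position"]))@Rm; x,y,z=q[:,0],-q[:,1],-q[:,2]
    h=np.hypot(x,y); t=np.arctan2(h,z)
    return np.c_[c["cx"]+c["fx"]*t*x/h, c["cy"]+c["fy"]*t*y/h]
E
python3 - <<'E'
from h import *
c=imaging.read_camera("wrist"); s=sense(); M=R.from_rotvec(s["tcp_rot"]).as_matrix(); p=s["tcp_pos"]; print(p,s["gripper_width"],s["finger_force"],s["clock"],s["contact_force"])
print("cam in tool",M.T@(np.array(c["position"])-p), "optical axis in tool", M.T@(-R.from_rotvec(c["rotation"]).as_matrix()[:,2]))
L=np.array([[0,0,0],[0,.015,0],[0,.018,0],[.01,.015,0],[.01,.018,0],[.01,.018,-.009],[-.01,.018,-.009],[0,.018,-.03],[0.01,.018,-.03]])
print(wproj(c,p+L@M.T).round(1))
cv2.imwrite("pics/w5.png",cv2.resize(c["pixels"][225:400,225:425],(800,700)[0:2] if 0 else (686,600),interpolation=cv2.INTER_CUBIC)[:,:,::-1])
E
```

```text
[0.50019597 0.23244941 0.0035007 ] 0.3401092327757996 0.0 4.475 [-0.64901312  0.7840593   0.21090929]
cam in tool [ 0.06605836 -0.00035261 -0.18885847] optical axis in tool [-2.43118721e-01 -2.88123360e-04  9.69996497e-01]
[[321.5 276.5]
 [349.3 276.5]
 [354.9 276.4]
 [349.7 258.7]
 [355.3 258.7]
 [356.9 263.7]
 [355.8 300. ]
 [360.5 297.7]
 [361.2 277.4]]
```

View pics/w5.png

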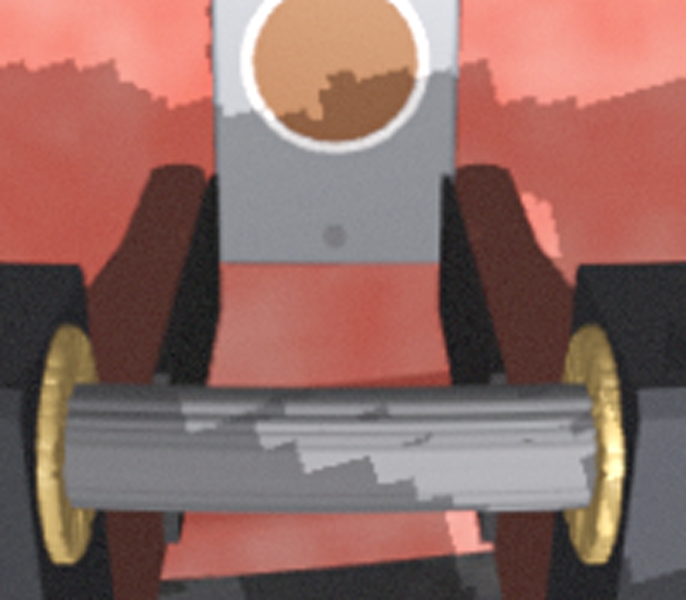

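The crop shows the black pads on both sides of the holder's near end, although the reading says 30 mm and no force. I'll close further with a lower target, then lift a little and see.

Emit:
{"method": "carry_out", "body": {"rows": [[0.0,0,0,0,0],[0.0,0,0,0,0],[0.0,0,0,0,0],[0.0,0,0,0,0],[0.0,0,0,0,0]], "newtons": 50}}

```text
clock: 5.1
tcp_pos: [0.5003, 0.2325, 0.0036]
tcp_rot: [-3.114, 0.416, 0.0]
contact_force: [0.3, -0.3, -1.2]
gripper_width: 0.001
finger_force: 0.0
```

```bash
python3 - <<'E'
from h import *
c=imaging.read_camera("wrist"); holder(c,[.521,.226]); save(c,"w6")
s=sense(); M=R.from_rotvec(s["tcp_rot"]).as_matrix(); print(s["tcp_pos"],s["gripper_width"],s["finger_force"])
im=c["pixels"][290]; print([int(x) for x in im[240:400:3].sum(-1)])
E
```

```text
11 ((520.9010620117188, 226.43765258789062), (35.740325927734375, 63.69843673706055), 74.69265747070312) 0.013652348610998871
[0.50028103 0.23244252 0.00355589] 0.0013261759271235537 0.0
[353, 348, 335, 349, 345, 353, 345, 342, 346, 354, 363, 356, 359, 357, 362, 366, 375, 433, 430, 434, 174, 172, 153, 193, 185, 174, 91, 259, 121, 175, 177, 169, 166, 175, 183, 611, 609, 602, 605, 501, 532, 534, 528, 521, 523, 513, 512, 514, 517, 372, 380, 377, 365, 360]
```

View pics/w6.png

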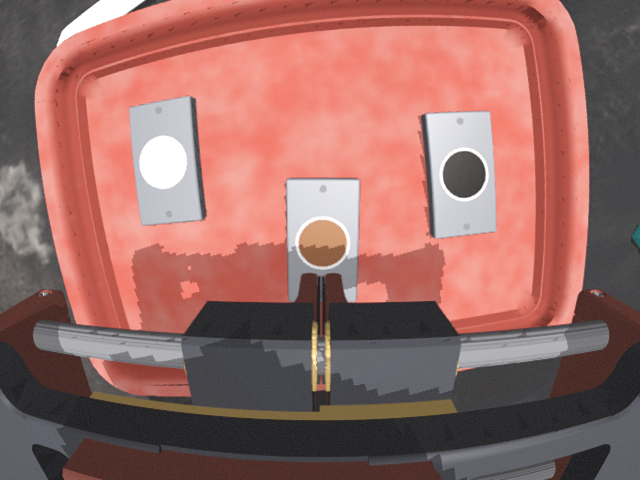

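The fingers closed fully above the holder, with the tips at about (320,277), so they are higher than the reported TCP suggests. I'll read the tip height from the range image.

```bash
python3 - <<'E'
from h import *
c=imaging.read_camera("wrist"); s=sense(); M=R.from_rotvec(s["tcp_rot"]).as_matrix(); p=s["tcp_pos"]
print("range_z min>0",c["range_z"][c["range_z"]>0].min())
for v in range(262,305,4):
    uv=np.array([[305,v],[310,v],[333,v],[338,v]]); w=wworld(c,uv); print(v,((w-p)@M*1000).round(0).tolist(), c["pixels"][v,[310,333]].tolist())
E
```

```text
range_z min>0 0.05000039
262 [[11.0, -8.0, -10.0], [11.0, -6.0, -11.0], [11.0, 6.0, -10.0], [11.0, 8.0, -10.0]] [[142, 98, 73], [139, 90, 60]]
266 [[9.0, -8.0, -10.0], [9.0, -6.0, -11.0], [9.0, 6.0, -10.0], [9.0, 8.0, -9.0]] [[201, 199, 201], [220, 217, 219]]
270 [[7.0, -8.0, -10.0], [7.0, -6.0, -10.0], [7.0, 6.0, -10.0], [7.0, 8.0, -10.0]] [[141, 143, 149], [139, 143, 146]]
274 [[12.0, -7.0, -30.0], [11.0, -5.0, -28.0], [11.0, 5.0, -29.0], [12.0, 7.0, -30.0]] [[83, 49, 44], [82, 49, 43]]
278 [[11.0, -7.0, -33.0], [12.0, -5.0, -35.0], [11.0, 5.0, -34.0], [11.0, 7.0, -34.0]] [[79, 48, 39], [79, 46, 39]]
282 [[11.0, -7.0, -39.0], [11.0, -5.0, -39.0], [11.0, 5.0, -40.0], [11.0, 7.0, -40.0]] [[80, 44, 42], [82, 50, 45]]
286 [[11.0, -7.0, -45.0], [12.0, -5.0, -45.0], [11.0, 5.0, -45.0], [12.0, 7.0, -45.0]] [[82, 43, 44], [82, 44, 43]]
290 [[11.0, -7.0, -47.0], [11.0, -5.0, -47.0], [11.0, 5.0, -48.0], [11.0, 7.0, -48.0]] [[82, 49, 43], [82, 46, 43]]
294 [[11.0, -7.0, -53.0], [11.0, -5.0, -53.0], [12.0, 4.0, -54.0], [11.0, 6.0, -53.0]] [[83, 52, 48], [80, 44, 41]]
298 [[11.0, -6.0, -57.0], [11.0, -4.0, -58.0], [12.0, 4.0, -58.0], [12.0, 6.0, -58.0]] [[82, 45, 43], [83, 51, 46]]
302 [[11.0, -6.0, -61.0], [11.0, -4.0, -61.0], [11.0, 4.0, -60.0], [33.0, 4.0, -112.0]] [[64, 43, 43], [69, 47, 46]]
```

The tips are really about 27 mm above the reported TCP: the finger ends at tool z ≈ −27 mm, while the holder top reads −10. I'll open and go down by 25 mm in two steps, watching the force.

Emit:
{"method": "carry_out", "body": {"rows": [[0.05,0.0015,0,0,0],[0.05,0.0015,0,0,0],[0.05,0.0015,0,0,0],[0.05,0.0015,0,0,0],[0.05,0.0015,0,0.008,0],[0.05,0.0015,0,0.016,0],[0.05,0.0015,0,0.02,0],[0.05,0.0015,0,0.022,0],[0.05,0.0015,0,0.022,0]]}}

```text
clock: 6.32
tcp_pos: [0.5016, 0.232, -0.0186]
tcp_rot: [3.114, -0.416, -0.001]
contact_force: [0.0, 0.2, -0.5]
gripper_width: 0.573
finger_force: 0.0
```

```bash
python3 - <<'E'
from h import *
c=imaging.read_camera("wrist"); s=sense(); M=R.from_rotvec(s["tcp_rot"]).as_matrix(); p=s["tcp_pos"]
print(p,s["contact_force"],s["gripper_width"],s["clock"])
D=((wworld(c,np.argwhere(np.ones((480,640)))[:,::-1])-p)@M*1000).reshape(480,640,3)
for u in (270,276,282,360,366,372):
    print(u,[(v,D[v,u].round(0).astype(int).tolist()) for v in range(264,300,4)])
E
```

```text
[ 0.50178983  0.23208391 -0.01845761] [-0.13737991  0.03635949 -0.52326375] 0.5717100692640051 6.375
270 [(264, [14, -24, -23]), (268, [12, -24, -23]), (272, [10, -24, -22]), (276, [8, -24, -23]), (280, [6, -24, -23]), (284, [4, -25, -22]), (288, [1, -25, -22]), (292, [0, -25, -22]), (296, [-3, -25, -21])]
276 [(264, [14, -21, -22]), (268, [12, -21, -22]), (272, [10, -21, -22]), (276, [8, -22, -22]), (280, [6, -22, -22]), (284, [4, -22, -23]), (288, [2, -22, -22]), (292, [-1, -22, -21]), (296, [-2, -22, -23])]
282 [(264, [14, -19, -22]), (268, [12, -19, -22]), (272, [10, -19, -21]), (276, [8, -19, -21]), (280, [6, -19, -21]), (284, [4, -19, -22]), (288, [2, -19, -22]), (292, [-1, -19, -22]), (296, [-2, -19, -22])]
360 [(264, [17, 17, -32]), (268, [15, 17, -32]), (272, [13, 17, -32]), (276, [11, 17, -32]), (280, [9, 17, -31]), (284, [8, 17, -33]), (288, [6, 17, -32]), (292, [3, 18, -31]), (296, [2, 18, -33])]
366 [(264, [14, 21, -21]), (268, [12, 21, -22]), (272, [10, 21, -23]), (276, [8, 21, -22]), (280, [6, 21, -22]), (284, [4, 21, -22]), (288, [2, 21, -23]), (292, [0, 22, -23]), (296, [66, 0, -189])]
372 [(264, [14, 24, -22]), (268, [12, 24, -22]), (272, [10, 24, -23]), (276, [8, 24, -22]), (280, [6, 24, -22]), (284, [4, 24, -22]), (288, [2, 24, -22]), (292, [-1, 25, -22]), (296, [-3, 25, -22])]
```

Emit:
{"method": "carry_out", "body": {"rows": [[0.05,0,0,0.002,0],[0.05,0,0,0.004,0],[0.03,0,0,0.004,0],[0.03,0,0,0.004,0],[0.03,0,0,0.004,0],[0.03,0,0,0.004,0],[0.03,0,0,0.004,0]], "newtons": 50}}

```text
clock: 7.25
tcp_pos: [0.5017, 0.2321, -0.0225]
tcp_rot: [-3.114, 0.416, 0.0]
contact_force: [-0.9, 0.4, -0.6]
gripper_width: 0.405
finger_force: 50.0
```

Emit:
{"method": "carry_out", "body": {"rows": [[0.03,0,0,-0.03,0],[0.03,0,0,-0.08,0],[0.03,0,0,-0.127,0],[0.03,0,0,-0.127,0]]}}

```text
clock: 7.75
tcp_pos: [0.5048, 0.2331, 0.1083]
tcp_rot: [-3.11, 0.416, -0.011]
contact_force: [-0.1, 0.6, -0.4]
gripper_width: 0.404
finger_force: 50.0
```

```bash
python3 - <<'E'
from h import *
go(.5144,-.1517,.1045,11.44)
E
```

```text
d mm [110.2 368.8   3. ] turn -26.66 now [0.5048 0.2331 0.1083] yaw -15.22 rows 6.158654989578135
```

Emit:
{"method": "carry_out", "body": {"rows": [[0.03,0.113,0.368,0,-26.7],[0.03,0.113,0.368,0,-26.7],[0.03,0.113,0.368,0,-26.7],[0.03,0.113,0.368,0,-26.7],[0.03,0.113,0.368,0,-26.7],[0.03,0.113,0.368,0,-26.7],[0.03,0.113,0.368,0,-26.7],[0.03,0.113,0.368,0,-26.7],[0.03,0.113,0.368,0,-26.7]]}}

```text
clock: 8.88
tcp_pos: [0.5133, -0.151, 0.1038]
tcp_rot: [-3.124, -0.315, 0.002]
contact_force: [0.3, -0.6, -0.8]
gripper_width: 0.406
finger_force: 50.0
```

```bash
python3 - <<'E'
from h import *
np.set_printoptions(linewidth=250,suppress=True)
c=imaging.read_camera("wrist"); save(c,"w7"); s=sense(); M=R.from_rotvec(s["tcp_rot"]).as_matrix(); p=s["tcp_pos"]
print(p,np.degrees(np.arctan2(M[1,0],M[0,0])),s["contact_force"],s["clock"],s["gripper_width"])
uv=np.argwhere(np.ones((480,640)))[:,::-1]; W=wworld(c,uv); D=((W-p)@M*1000); hsv=cv2.cvtColor(c["pixels"],cv2.COLOR_RGB2HSV).reshape(-1,3).astype(int)
# magazine frame in tool coords: print z-classified extents
def ext(n,m): print(n,m.sum(), np.percentile(D[m],[1,50,99],axis=0).round(1).tolist())
near=(abs(D[:,1])<40)&(D[:,0]>-5)&(D[:,0]<130)
o=near&(hsv[:,0]>10)&(hsv[:,0]<26)&(hsv[:,1]>140)&(hsv[:,2]>120)&(W[:,2]>.1)&(W[:,2]<.118); ext("orange",o)
st=near&(hsv[:,1]<50)&(hsv[:,2]>150)&(abs(W[:,2]-.114)<.004); ext("lips",st); ext(" L",st&(D[:,1]<0)); ext(" R",st&(D[:,1]>0))
h=near&(hsv[:,1]<60)&(W[:,2]>.125)&(D[:,0]<60)&(abs(D[:,1])<22); ext("held",h)
print(cv2.minAreaRect(D[h][:,:2].astype(np.float32)))
E
```

```text
[ 0.51350685 -0.15083719  0.10401245] 11.560350200611568 [-0.33131745  1.92402118 -1.05828021] 8.925 0.4054566919857565
orange 295 [[49.8, -15.4, -6.6], [62.4, 3.4, -5.2], [85.3, 17.3, -3.3]]
lips 2571 [[58.2, -22.6, -12.1], [73.3, -12.5, -9.5], [89.1, 25.0, -7.8]]
 L 1308 [[58.2, -22.9, -12.0], [73.6, -17.2, -9.5], [89.3, -12.4, -7.7]]
 R 1263 [[58.2, 14.7, -12.1], [73.1, 19.5, -9.5], [88.9, 25.0, -7.9]]
held 28526 [[-3.5, -21.6, -147.8], [23.4, -0.1, -123.8], [50.7, 21.5, -34.7]]
((23.5465030670166, -0.0030078887939453125), (57.064430236816406, 43.998443603515625), 0.034833505749702454)
```

View pics/w7.png

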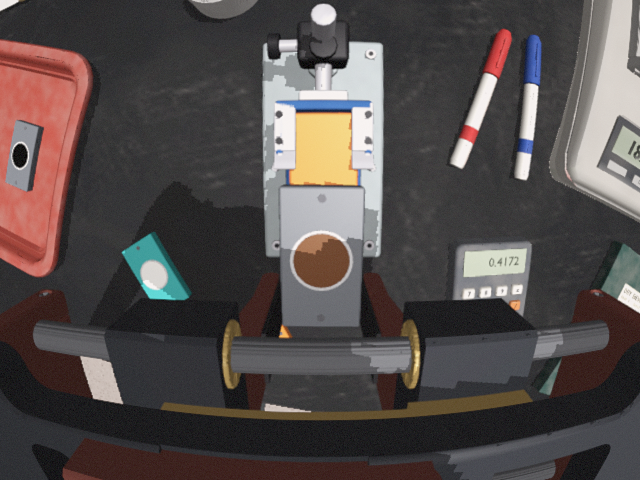

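The picture shows the soil holder held level and face up, with its nose at row 187 just in front of the orange follower. The lips are at (285,140) and (362,140), slightly to the right of the hand's centre line.

```bash
python3 - <<'E'
from h import *
c=imaging.read_camera("wrist"); s=sense(); M=R.from_rotvec(s["tcp_rot"]).as_matrix(); p=s["tcp_pos"]
uv=np.argwhere(np.ones((480,640)))[:,::-1]; D=((wworld(c,uv)-p)@M*1000)
z0=np.median(D.reshape(480,640,3)[195:215,290:310,2]);z1=np.median(D.reshape(480,640,3)[305:320,290:310,2]); print("held top z nose,tail",z0,z1)
h=(abs(D[:,2]-z0)<2.5)&(D[:,0]>-14)&(D[:,0]<70)&(abs(D[:,1])<22)&(uv[:,1]<330)
q=D[h]; 
for a in range(12,52,5): k=q[abs(q[:,0]-a)<1.5]; print(a,k[:,1].min().round(1),k[:,1].max().round(1),end=" | ")
print("x",np.percentile(q[abs(q[:,1])<12][:,0],[0.3,99.7]))
E
```

```text
held top z nose,tail -35.880061145146776 -35.951576872102436
12 -22.0 21.9 | 17 -18.2 17.6 | 22 -18.0 17.5 | 27 -18.4 17.7 | 32 -18.3 17.6 | 37 -18.1 17.4 | 42 -17.9 17.9 | 47 -18.4 17.7 | x [-11.63536612  51.75565478]
```

Emit:
{"method": "carry_out", "body": {"rows": [[0.03,0,0.0014,0,0],[0.03,0,0.0014,0.01,0],[0.03,0,0.0014,0.018,0],[0.03,0,0.0014,0.022,0],[0.03,0,0.0014,0.025,0],[0.03,0,0.0014,0.028,0],[0.03,0,0.0014,0.0305,0],[0.03,0,0.0014,0.0305,0],[0.03,0,0.0014,0.0305,0]]}}

```text
clock: 10.1
tcp_pos: [0.5137, -0.1537, 0.0742]
tcp_rot: [-3.125, -0.314, 0.002]
contact_force: [-2.8, 1.1, 6.3]
gripper_width: 0.405
finger_force: 50.0
```

```bash
cat > chk.py <<'E'
from h import *
import sys
c=imaging.read_camera("wrist"); s=sense(); M=R.from_rotvec(s["tcp_rot"]).as_matrix(); p=s["tcp_pos"]
if len(sys.argv)>1: save(c,sys.argv[1])
print(p,"F tool",(M.T@s["contact_force"]).round(1),s["clock"],s["gripper_width"])
uv=np.argwhere(np.ones((480,640)))[:,::-1]; D=((wworld(c,uv)-p)@M*1000); G=D.reshape(480,640,3)
print("held top z nose,tail",np.median(G[195:215,285:305,2]),np.median(G[305:318,290:310,2]))
z0=np.median(G[195:215,285:305,2])
h=(abs(D[:,2]-z0)<2.5)&(D[:,0]>-14)&(D[:,0]<70)&(abs(D[:,1])<12)&(uv[:,1]<330); print("x",np.percentile(D[h][:,0],[.3,99.7]))
hsv=cv2.cvtColor(c["pixels"],cv2.COLOR_RGB2HSV).reshape(-1,3).astype(int); x0=float(sys.argv[2]) if len(sys.argv)>2 else 54.5
st=(hsv[:,1]<50)&(hsv[:,2]>150)&(D[:,0]>x0+4)&(D[:,0]<x0+38)&(abs(D[:,1]-0)<30)&(abs(D[:,1])>10)&(D[:,2]>z0-12)&(D[:,2]<z0+3)
st&=D[:,0]<x0+38
for q in(st&(D[:,1]<0),st&(D[:,1]>0)): print("lip",q.sum(),np.percentile(D[q],[2,50,98],axis=0).round(1).tolist() if q.any() else "")
E
python3 chk.py w8
```

```text
[ 0.51374746 -0.15373087  0.07416956] F tool [-3.8 -1.6 -5.5] 10.15 0.40220151216342503
held top z nose,tail -36.48635238591258 -36.11435826788066
x [-11.59498101  52.0096888 ]
lip 1863 [[59.0, -25.6, -41.6], [74.3, -20.1, -39.3], [89.5, -15.5, -37.7]]
lip 1815 [[59.0, 11.7, -41.7], [74.1, 16.2, -39.4], [89.4, 21.8, -37.8]]
```

Emit:
{"method": "carry_out", "body": {"rows": [[0.03,0,-0.0008,0.0008,0],[0.03,0,-0.0016,0.0014,0],[0.03,0,-0.0016,0.0014,0],[0.03,0.003,-0.0016,0.0014,0],[0.03,0.006,-0.0016,0.0014,0],[0.03,0.009,-0.0016,0.0014,0],[0.03,0.01,-0.0016,0.0014,0],[0.03,0.01,-0.0016,0.0014,0]]}}

```text
clock: 11.15
tcp_pos: [0.5235, -0.1509, 0.073]
tcp_rot: [3.125, 0.314, -0.001]
contact_force: [-3.6, -0.9, 5.4]
gripper_width: 0.406
finger_force: 50.0
```

```bash
python3 chk.py w9 44.5
```

```text
[ 0.52344581 -0.15090622  0.07298029] F tool [-3.9 -0.1 -6.3] 11.2 0.40441791055566934
held top z nose,tail -36.34262662178888 -36.10485880099347
x [-11.46157553  51.98755698]
lip 1988 [[49.0, -24.7, -42.7], [63.8, -19.0, -40.4], [79.6, -12.3, -36.3]]
lip 1894 [[49.1, 12.4, -42.8], [64.2, 17.0, -40.5], [79.6, 22.6, -38.6]]
```

Emit:
{"method": "carry_out", "body": {"rows": [[0.03,0.002,-0.0005,0,0],[0.03,0.005,-0.0005,0,0],[0.03,0.008,-0.0005,0,0],[0.03,0.011,-0.0005,0,0],[0.03,0.013,-0.0005,0,0],[0.03,0.013,-0.0005,0,0]]}}

```text
clock: 11.95
tcp_pos: [0.5362, -0.1478, 0.073]
tcp_rot: [3.125, 0.314, -0.001]
contact_force: [-2.8, 0.3, 6.4]
gripper_width: 0.407
finger_force: 50.0
```

```bash
python3 chk.py w10 31.5
```

```text
[ 0.5361753  -0.14779922  0.07295733] F tool [-2.4 -0.6 -5.7] 12.0 0.40619503890780473
held top z nose,tail -36.41386675062348 -36.10467096126792
x [-11.4463137   64.44598272]
lip 2243 [[36.0, -24.2, -42.7], [48.9, -17.8, -40.2], [66.3, -10.6, -35.5]]
lip 2080 [[36.0, 10.5, -42.7], [50.1, 17.1, -40.4], [66.7, 23.0, -35.7]]
```

Emit:
{"method": "carry_out", "body": {"rows": [[0.03,0.003,0,0,0],[0.03,0.006,0,0,0],[0.03,0.008,0,0,0],[0.03,0.0095,0,0,0],[0.03,0.0105,0,0,0],[0.03,0.0105,0,0,0]]}}

```text
clock: 12.75
tcp_pos: [0.5463, -0.1457, 0.073]
tcp_rot: [3.126, 0.314, -0.002]
contact_force: [-3.5, -1.1, 6.3]
gripper_width: 0.406
finger_force: 50.0
```

Emit:
{"method": "carry_out", "body": {"rows": [[0.03,0.0004,0,0,0],[0.03,0.0008,0,0,0],[0.03,0.0008,0,0,0]]}}

```text
clock: 13.12
tcp_pos: [0.547, -0.1456, 0.0729]
tcp_rot: [3.126, 0.314, -0.002]
contact_force: [-3.5, -0.8, 7.1]
gripper_width: 0.405
finger_force: 50.0
```

Emit:
{"method": "carry_out", "body": {"rows": [[0.03,0.0004,0,0,0],[0.03,0.0008,0,0,0],[0.03,0.0008,0,0,0]]}}

```text
clock: 13.5
tcp_pos: [0.5475, -0.1454, 0.0729]
tcp_rot: [3.126, 0.314, -0.002]
contact_force: [-3.4, -2.0, 6.6]
gripper_width: 0.407
finger_force: 50.0
```

Emit:
{"method": "carry_out", "body": {"rows": [[0.03,0.0004,0,0,0],[0.03,0.0008,0,0,0],[0.03,0.0008,0,0,0]]}}

```text
clock: 13.88
tcp_pos: [0.5476, -0.1454, 0.0729]
tcp_rot: [3.125, 0.315, -0.004]
contact_force: [-6.2, -1.0, 8.2]
gripper_width: 0.404
finger_force: 50.0
```

Emit:
{"method": "carry_out", "body": {"rows": [[0.03,0.0004,0,0,0],[0.03,0.0006,0,0,0],[0.03,0.0006,0,0,0]]}}

```text
clock: 14.25
tcp_pos: [0.5476, -0.1454, 0.0728]
tcp_rot: [3.125, 0.315, -0.006]
contact_force: [-6.3, -1.9, 8.4]
gripper_width: 0.406
finger_force: 50.0
```

Emit:
{"method": "carry_out", "body": {"rows": [[0.03,0.0008,0,-0.0005,0],[0.03,0.0015,0,-0.0008,0],[0.03,0.0015,0,-0.0008,0]]}}

```text
clock: 14.62
tcp_pos: [0.5476, -0.1454, 0.073]
tcp_rot: [3.125, 0.315, -0.01]
contact_force: [-9.4, -4.7, 5.6]
gripper_width: 0.402
finger_force: 50.0
```

Emit:
{"method": "carry_out", "body": {"rows": [[0.03,-0.0015,0,0,0],[0.03,-0.0015,0,0,0],[0.05,-0.0015,0,0,0],[0.05,-0.0015,0,0,0],[0.05,-0.0015,0,0,0],[0.05,-0.0015,0,0,0]]}}

```text
clock: 15.38
tcp_pos: [0.55, -0.1447, 0.0734]
tcp_rot: [-3.126, -0.314, -0.0]
contact_force: [0.3, 0.1, 0.3]
gripper_width: 0.567
finger_force: 0.0
```

Emit:
{"method": "carry_out", "body": {"rows": [[0.05,-0.001,0,-0.01,0],[0.05,-0.001,0,-0.04,0],[0.05,-0.001,0,-0.08,0],[0.05,-0.001,0,-0.085,0],[0.05,-0.001,0,-0.085,0],[0.05,-0.001,0,-0.085,0]]}}

```text
clock: 16.12
tcp_pos: [0.5478, -0.1446, 0.1572]
tcp_rot: [-3.125, -0.314, 0.003]
contact_force: [-0.6, -0.3, -0.3]
gripper_width: 0.57
finger_force: 0.0
```

```bash
cat > chk2.py <<'E'
from h import *
import sys
np.set_printoptions(suppress=True,linewidth=200)
c=imaging.read_camera("wrist"); s=sense(); p=s["tcp_pos"]; save(c,sys.argv[1])
print(p,s["contact_force"].round(1),s["clock"],s["gripper_width"],abs(s["joint_velocities"]).max())
uv=np.argwhere(np.ones((480,640)))[:,::-1]; W=wworld(c,uv); a=np.radians(11.44); X=np.array([np.cos(a),np.sin(a)]); Y=np.array([-np.sin(a),np.cos(a)])
d=(W[:,:2]-[.5673,-.1410])*1000; m=np.c_[d@X,d@Y,W[:,2]*1000]; G=m.reshape(480,640,3); np.save("G.npy",G)
# profile along centre line in magazine coords
for yy in(-10,0,10):
    k=m[abs(m[:,1]-yy)<1.0]; 
    print(yy,[(x,int(round(np.median(k[abs(k[:,0]-x)<1][:,2]))) if (abs(k[:,0]-x)<1).any() else None) for x in range(-46,44,3)])
k=abs(m[:,1])<10; e=m[k&(m[:,2]>104)&(m[:,2]<114)&(abs(m[:,0])<45)]; print("top surf x",np.percentile(e[:,0],[.3,99.7]),"z",np.median(e[:,2]))
E
python3 chk2.py w11
```

```text
[ 0.54776181 -0.14457566  0.15709262] [-0.8  0.3 -0.5] 16.175 0.5679534638781367 0.003838503570756305
-10 [(-46, None), (-43, None), (-40, None), (-37, 97), (-34, None), (-31, 110), (-28, 110), (-25, 111), (-22, 110), (-19, 110), (-16, 110), (-13, 110), (-10, 110), (-7, 110), (-4, 111), (-1, 291), (2, 300), (5, 282), (8, 280), (11, 110), (14, 110), (17, 111), (20, 110), (23, 110), (26, 110), (29, 110), (32, 110), (35, 113), (38, 94), (41, 94)]
0 [(-46, None), (-43, None), (-40, None), (-37, 97), (-34, None), (-31, 111), (-28, 110), (-25, 111), (-22, 110), (-19, 110), (-16, 110), (-13, 110), (-10, 111), (-7, 111), (-4, 111), (-1, 291), (2, 301), (5, 282), (8, 280), (11, 111), (14, 111), (17, 111), (20, 110), (23, 110), (26, 111), (29, 110), (32, 110), (35, 113), (38, 94), (41, 94)]
10 [(-46, None), (-43, None), (-40, None), (-37, 98), (-34, None), (-31, 110), (-28, 110), (-25, 111), (-22, 110), (-19, 110), (-16, 110), (-13, 110), (-10, 110), (-7, 110), (-4, 110), (-1, 291), (2, 300), (5, 282), (8, 280), (11, 110), (14, 110), (17, 110), (20, 111), (23, 110), (26, 110), (29, 110), (32, 111), (35, 113), (38, 94), (41, 94)]
top surf x [-31.72270066  36.58891884] z 110.45992563588888
```

```bash
python3 - <<'E'
import numpy as np,cv2
G=np.load("G.npy"); im=cv2.imread("pics/w11.png")[:,:,::-1]
for u in(310,325,340):
    v=[i for i in range(480) if 26<G[i,u,0]<42 and 80<G[i,u,2]<120]
    print(u,[(G[i,u,0].round(1),G[i,u,2].round(0),im[i,u].tolist()) for i in v[::-1]])
v=[i for i in range(480) if -42<G[i,320,0]<-26 and G[i,320,2]<120]; print([(G[i,320,0].round(1),G[i,320,2].round(0),im[i,320].tolist()) for i in v[::-1]])
E
```

```text
310 [(np.float64(26.2), np.float64(110.0), [191, 193, 197]), (np.float64(26.9), np.float64(110.0), [192, 193, 197]), (np.float64(27.4), np.float64(109.0), [192, 193, 198]), (np.float64(28.3), np.float64(113.0), [193, 194, 198]), (np.float64(28.7), np.float64(110.0), [193, 195, 199]), (np.float64(29.4), np.float64(110.0), [195, 195, 200]), (np.float64(30.1), np.float64(111.0), [197, 199, 203]), (np.float64(30.7), np.float64(110.0), [185, 186, 191]), (np.float64(31.3), np.float64(110.0), [139, 139, 146]), (np.float64(31.9), np.float64(109.0), [69, 86, 126]), (np.float64(32.8), np.float64(113.0), [68, 114, 179]), (np.float64(33.4), np.float64(113.0), [81, 127, 196]), (np.float64(34.0), np.float64(113.0), [84, 131, 199]), (np.float64(34.7), np.float64(114.0), [83, 131, 199]), (np.float64(35.3), np.float64(114.0), [85, 134, 201]), (np.float64(35.9), np.float64(113.0), [79, 125, 192]), (np.float64(36.5), np.float64(112.0), [56, 95, 155]), (np.float64(36.7), np.float64(103.0), [74, 84, 112]), (np.float64(37.1), np.float64(94.0), [183, 181, 179]), (np.float64(37.8), np.float64(94.0), [235, 2
[... 3086 characters left out ...]
64(94.0), [236, 233, 232]), (np.float64(41.2), np.float64(93.0), [237, 233, 232]), (np.float64(41.9), np.float64(95.0), [236, 233, 231])]
[(np.float64(-37.3), np.float64(98.0), [89, 111, 151]), (np.float64(-36.4), np.float64(98.0), [55, 85, 138]), (np.float64(-31.7), np.float64(110.0), [95, 100, 112]), (np.float64(-31.2), np.float64(109.0), [109, 111, 114]), (np.float64(-30.5), np.float64(109.0), [110, 113, 116]), (np.float64(-29.8), np.float64(109.0), [115, 115, 118]), (np.float64(-28.7), np.float64(110.0), [105, 107, 113]), (np.float64(-28.3), np.float64(110.0), [101, 101, 105]), (np.float64(-27.4), np.float64(110.0), [99, 98, 100]), (np.float64(-26.7), np.float64(110.0), [102, 100, 105])]
```

The soil holder is fully home: its top is at lip height and it sits flush with the back wall. Next is the reference holder.

```bash
python3 - <<'E'
from h import *
go(.5624,.2953,.06,-11.2)
E
```

```text
d mm [ 102.1 -428.    97.5] turn 22.68 now [ 0.5478 -0.1446  0.1571] yaw 11.48 rows 7.211224163693617
```

Emit:
{"method": "carry_out", "body": {"rows": [[0.05,0.102,-0.428,0.097,22.7],[0.05,0.102,-0.428,0.097,22.7],[0.05,0.102,-0.428,0.097,22.7],[0.05,0.102,-0.428,0.097,22.7],[0.05,0.102,-0.428,0.097,22.7],[0.05,0.102,-0.428,0.097,22.7],[0.05,0.102,-0.428,0.097,22.7],[0.05,0.102,-0.428,0.097,22.7],[0.05,0.102,-0.428,0.097,22.7],[0.05,0.102,-0.428,0.097,22.7],[0.05,0.102,-0.428,0.097,22.7]]}}

```text
clock: 17.55
tcp_pos: [0.5639, 0.293, 0.0619]
tcp_rot: [3.126, -0.31, 0.0]
contact_force: [-1.0, 0.3, -0.6]
gripper_width: 0.57
finger_force: 0.0
```

```bash
python3 - <<'E'
from h import *
c=imaging.read_camera("wrist"); rc=holder(c,[.582,.292]); s=sense(); print(s["tcp_pos"],abs(s["joint_velocities"]).max(),s["clock"])
a=np.radians(rc[2]-90 if rc[2]>45 else rc[2]); x,y=np.array(rc[0])/1000-.020*np.array([np.cos(a),np.sin(a)])
go(x,y,-.0225,np.degrees(a))
E
```

```text
20 ((583.1080322265625, 293.7720642089844), (35.6500129699707, 63.6376953125), 78.65638732910156) 0.013728659673803961
[0.56399248 0.29315807 0.06192662] 0.004938840264672991 17.6
d mm [-1.4 -4.4 84.4] turn 0.01 now [0.564  0.2932 0.0619] yaw -11.34 rows 1.3528073912640601
```

Emit:
{"method": "carry_out", "body": {"rows": [[0.05,-0.0014,-0.0044,0.03,0],[0.05,-0.0014,-0.0044,0.065,0],[0.05,-0.0014,-0.0044,0.08,0],[0.05,-0.0014,-0.0044,0.0844,0],[0.05,-0.0014,-0.0044,0.0844,0],[0.03,-0.0014,-0.0044,0.0844,0],[0.03,-0.0014,-0.0044,0.0844,0],[0.03,-0.0014,-0.0044,0.0844,0],[0.03,-0.0014,-0.0044,0.0844,0],[0.03,-0.0014,-0.0044,0.0844,0]], "newtons": 50}}

```text
clock: 18.85
tcp_pos: [0.5638, 0.2995, -0.0221]
tcp_rot: [-3.126, 0.307, -0.002]
contact_force: [-0.1, -1.7, 5.9]
gripper_width: 0.409
finger_force: 49.7
```

Emit:
{"method": "carry_out", "body": {"rows": [[0.03,0,0,-0.01,0],[0.03,0,0,-0.03,0],[0.03,0,0,-0.08,0],[0.03,0,0,-0.127,0],[0.03,0,0,-0.127,0],[0.03,0,0,-0.127,0]]}}

```text
clock: 19.6
tcp_pos: [0.5624, 0.2992, 0.1038]
tcp_rot: [3.126, -0.307, -0.001]
contact_force: [0.0, -0.7, -0.2]
gripper_width: 0.404
finger_force: 49.8
```

```bash
python3 - <<'E'
from h import *
c=imaging.read_camera("wrist"); s=sense(); M=R.from_rotvec(s["tcp_rot"]).as_matrix(); p=s["tcp_pos"]; save(c,"w12")
print(p,s["contact_force"].round(1),s["clock"],s["gripper_width"],s["finger_force"])
uv=np.argwhere(np.ones((480,640)))[:,::-1]; D=((wworld(c,uv)-p)@M*1000); G=D.reshape(480,640,3)
z0,z1=np.median(G[195:215,295:315,2]),np.median(G[305:318,295:315,2]); print("top z nose tail",z0,z1)
h=(abs(D[:,2]-z0)<2.5)&(D[:,0]>-14)&(D[:,0]<70)&(uv[:,1]<330); q=D[h&(abs(D[:,1])<22)]
for a in (17,27,37,47): k=q[abs(q[:,0]-a)<1.5]; print(a,k[:,1].min().round(1),k[:,1].max().round(1),end=" | ")
print("x",np.percentile(D[h&(abs(D[:,1])<10)][:,0],[.3,99.7]))
go(.5673-.0544*np.cos(np.radians(11.44)),-.1410-.0544*np.sin(np.radians(11.44)),.1145,11.44)
E
```

```text
[0.56181707 0.29892376 0.10285744] [-0.9 -0.7 -0.6] 19.65 0.40286927638273873 49.75249171257019
top z nose tail -36.631088612934604 -36.68482673924777
17 -18.6 17.3 | 27 -18.4 17.5 | 37 -18.1 17.6 | 47 -17.4 17.8 | x [-10.83101763  52.57172433]
d mm [ 40.7 451.4 -11.2] turn -22.66 now [0.5618 0.2989 0.1029] yaw -11.22 rows 7.254311799312334
```

Emit:
{"method": "carry_out", "body": {"rows": [[0.03,0.041,0.451,-0.011,-22.7],[0.03,0.041,0.451,-0.011,-22.7],[0.03,0.041,0.451,-0.011,-22.7],[0.03,0.041,0.451,-0.011,-22.7],[0.03,0.041,0.451,-0.011,-22.7],[0.03,0.041,0.451,-0.011,-22.7],[0.03,0.041,0.451,-0.011,-22.7],[0.03,0.041,0.451,-0.011,-22.7],[0.03,0.041,0.451,-0.011,-22.7],[0.03,0.041,0.451,-0.011,-22.7],[0.03,0.041,0.451,-0.011,-22.7]]}}

```text
clock: 21.02
tcp_pos: [0.5154, -0.1492, 0.1147]
tcp_rot: [-3.125, -0.317, 0.001]
contact_force: [-1.1, -0.1, -0.4]
gripper_width: 0.397
finger_force: 49.8
```

```bash
cat > chk3.py <<'E'
from h import *
import sys
c=imaging.read_camera("wrist"); s=sense(); M=R.from_rotvec(s["tcp_rot"]).as_matrix(); p=s["tcp_pos"]; save(c,sys.argv[1])
print(p,"yaw",np.degrees(np.arctan2(M[1,0],M[0,0])).round(2),"Ftool",(M.T@s["contact_force"]).round(1),s["clock"],abs(s["joint_velocities"]).max().round(4))
a=np.radians(11.44); d=(p[:2]-[.5673,-.1410])*1000; print("TCP in mag",(d@[np.cos(a),np.sin(a)]).round(2),(d@[-np.sin(a),np.cos(a)]).round(2))
uv=np.argwhere(np.ones((480,640)))[:,::-1]; W=wworld(c,uv); D=((W-p)@M*1000); G=D.reshape(480,640,3)
z0,z1=np.median(G[195:215,295:315,2]),np.median(G[305:318,295:315,2]); print("held z nose tail",z0.round(2),z1.round(2))
h=(abs(D[:,2]-z0)<2.5)&(D[:,0]>13)&(D[:,0]<50)&(uv[:,1]<330)&(abs(D[:,1])<22); rc=cv2.minAreaRect(D[h][:,:2].astype(np.float32)); print("held rect",np.round(rc[0],2),np.round(rc[1],1),round(rc[2],2))
x0=-(d@[np.cos(a),np.sin(a)])
hsv=cv2.cvtColor(c["pixels"],cv2.COLOR_RGB2HSV).reshape(-1,3).astype(int)
st=(hsv[:,1]<50)&(hsv[:,2]>150)&(D[:,0]>x0+13)&(D[:,0]<x0+35)&(abs(D[:,1])<30)&(W[:,2]>.1125)&(W[:,2]<.118)
for q in(st&(D[:,1]<0),st&(D[:,1]>0)): print("lip",q.sum(),np.percentile(D[q],[2,50,98],axis=0).round(1).tolist() if q.any() else "")
E
python3 chk3.py w13
```

```text
[ 0.51555991 -0.14938543  0.11485811] yaw 11.6 Ftool [0.1 0.3 0.6] 21.075 0.0043
TCP in mag -52.38 2.04
held z nose tail -35.51 -35.63
held rect [31.49 -0.1 ] [37.6 36.2] 1.15
lip 698 [[65.5, -21.3, 0.1], [75.7, -16.1, 1.5], [86.7, -11.6, 2.3]]
lip 632 [[65.5, 15.7, -0.1], [75.0, 20.3, 1.5], [85.5, 25.6, 2.3]]
```

Emit:
{"method": "carry_out", "body": {"rows": [[0.03,0,0.0026,0,-1.0],[0.03,0,0.0026,0.01,-1.0],[0.03,0,0.0026,0.02,-1.0],[0.03,0,0.0026,0.026,-1.0],[0.03,0,0.0026,0.026,-1.0],[0.03,0,0.0026,0.026,-1.0]]}}

```text
clock: 21.82
tcp_pos: [0.5161, -0.1536, 0.089]
tcp_rot: [-3.123, -0.341, -0.0]
contact_force: [-0.5, -0.7, -0.1]
gripper_width: 0.401
finger_force: 49.8
```

```bash
python3 chk3.py w14
```

```text
[ 0.5162429  -0.15369824  0.08919943] yaw 12.47 Ftool [-0.1 -0.3  0.7] 21.875 0.0024
TCP in mag -52.56 -2.32
held z nose tail -35.59 -35.65
held rect [31.46  0.05] [37.6 36.2] 1.1
lip 859 [[65.7, -24.6, -25.5], [75.9, -18.8, -24.2], [87.1, -14.8, -23.3]]
lip 924 [[66.0, 12.6, -25.6], [76.3, 17.2, -24.1], [87.1, 22.6, -23.3]]
```

Emit:
{"method": "carry_out", "body": {"rows": [[0.03,0,-0.001,0.002,0],[0.03,0,-0.0019,0.004,0],[0.03,0,-0.0019,0.007,0],[0.03,0,-0.0019,0.01,0],[0.03,0,-0.0019,0.013,0],[0.03,0,-0.0019,0.0155,0],[0.03,0,-0.0019,0.0165,0],[0.03,0,-0.0019,0.0165,0]]}}

```text
clock: 22.88
tcp_pos: [0.5155, -0.1517, 0.073]
tcp_rot: [3.123, 0.342, 0.0]
contact_force: [-2.7, 0.6, 6.7]
gripper_width: 0.405
finger_force: 49.7
```

```bash
python3 chk3.py w15
```

```text
[ 0.51554794 -0.15166982  0.07306239] yaw 12.49 Ftool [-1.9 -1.8 -6.4] 22.925 0.0019
TCP in mag -52.84 -0.19
held z nose tail -36.28 -35.77
held rect [31.53  0.14] [37.6 36.2] 1.23
lip 923 [[66.2, -22.5, -41.6], [76.1, -16.5, -40.3], [86.0, -12.5, -39.5]]
lip 924 [[66.2, 14.8, -41.6], [76.0, 18.8, -40.3], [85.7, 24.5, -39.5]]
```

Emit:
{"method": "carry_out", "body": {"rows": [[0.03,0.002,0.0,0.0003,0],[0.03,0.005,0.0001,0.0003,0],[0.03,0.008,0.0001,0.0003,0],[0.03,0.011,0.0002,0.0003,0],[0.03,0.014,0.0003,0.0003,0],[0.03,0.017,0.0003,0.0003,0],[0.03,0.019,0.0004,0.0003,0],[0.03,0.019,0.0004,0.0003,0]]}}

```text
clock: 23.92
tcp_pos: [0.5333, -0.1481, 0.0726]
tcp_rot: [3.123, 0.342, -0.003]
contact_force: [-4.2, -0.8, 6.6]
gripper_width: 0.405
finger_force: 49.8
```

```bash
python3 chk3.py w16
```

```text
[ 0.53330154 -0.14810243  0.07258795] yaw 12.5 Ftool [-4.4 -0.  -7.5] 23.975 0.0024
TCP in mag -34.73 -0.22
held z nose tail -35.96 -35.81
held rect [31.5  -0.06] [37.  36.5] 0.04
lip 1046 [[48.1, -22.8, -42.1], [57.8, -17.4, -40.8], [67.9, -13.0, -40.1]]
lip 1023 [[48.1, 14.4, -42.1], [58.2, 18.9, -40.9], [67.5, 24.3, -40.1]]
```

Emit:
{"method": "carry_out", "body": {"rows": [[0.03,0.002,0.0,0,0],[0.03,0.005,0.0001,0,0],[0.03,0.008,0.0001,0,0],[0.03,0.01,0.0002,0,0],[0.03,0.0115,0.0002,0,0],[0.03,0.0125,0.0002,0,0],[0.03,0.0125,0.0002,0,0]]}}

```text
clock: 24.85
tcp_pos: [0.5454, -0.1456, 0.0726]
tcp_rot: [3.123, 0.342, -0.003]
contact_force: [-4.6, -1.0, 8.4]
gripper_width: 0.403
finger_force: 49.8
```

Emit:
{"method": "carry_out", "body": {"rows": [[0.03,0.0005,0,0,0],[0.03,0.001,0,0,0],[0.03,0.001,0,0,0]]}}

```text
clock: 25.22
tcp_pos: [0.5462, -0.1454, 0.0726]
tcp_rot: [3.123, 0.342, -0.003]
contact_force: [-5.3, -0.6, 8.0]
gripper_width: 0.403
finger_force: 49.8
```

Emit:
{"method": "carry_out", "body": {"rows": [[0.03,0.0005,0,0,0],[0.03,0.001,0,0,0],[0.03,0.001,0,0,0]]}}

```text
clock: 25.6
tcp_pos: [0.5472, -0.1452, 0.0726]
tcp_rot: [3.123, 0.342, -0.003]
contact_force: [-5.6, -0.4, 8.0]
gripper_width: 0.402
finger_force: 49.8
```

Emit:
{"method": "carry_out", "body": {"rows": [[0.03,0.0005,0,0,0],[0.03,0.001,0,0,0],[0.03,0.001,0,0,0]]}}

```text
clock: 25.98
tcp_pos: [0.5473, -0.1452, 0.0726]
tcp_rot: [3.123, 0.343, -0.006]
contact_force: [-7.4, -2.3, 10.2]
gripper_width: 0.401
finger_force: 49.8
```

Emit:
{"method": "carry_out", "body": {"rows": [[0.03,0.0005,0,-0.0003,0],[0.03,0.001,0,-0.0005,0],[0.03,0.001,0,-0.0005,0]]}}

```text
clock: 26.35
tcp_pos: [0.5473, -0.1452, 0.0726]
tcp_rot: [3.123, 0.343, -0.009]
contact_force: [-8.6, -4.0, 7.2]
gripper_width: 0.403
finger_force: 49.8
```

Emit:
{"method": "carry_out", "body": {"rows": [[0.03,0.0005,0,-0.0003,0],[0.03,0.001,0,-0.0003,0],[0.03,0.001,0,-0.0003,0],[0.03,-0.0008,0,-0.0003,0],[0.03,-0.0008,0,-0.0003,0],[0.05,-0.0008,0,-0.0003,0],[0.05,-0.0008,0,-0.0003,0],[0.05,-0.0008,0,-0.0003,0],[0.05,-0.0008,0,-0.0003,0]]}}

```text
clock: 27.48
tcp_pos: [0.5498, -0.1447, 0.0729]
tcp_rot: [-3.123, -0.342, -0.0]
contact_force: [-0.3, -0.1, -0.3]
gripper_width: 0.573
finger_force: 0.0
```

Emit:
{"method": "carry_out", "body": {"rows": [[0.05,-0.001,0,-0.01,0],[0.05,-0.001,0,-0.04,0],[0.05,-0.001,0,-0.08,0],[0.05,-0.001,0,-0.085,0],[0.05,-0.001,0,-0.085,0],[0.05,-0.001,0,-0.085,0]]}}

```text
clock: 28.22
tcp_pos: [0.5476, -0.1446, 0.1568]
tcp_rot: [-3.122, -0.341, 0.003]
contact_force: [-0.6, -0.1, -0.6]
gripper_width: 0.571
finger_force: 0.0
```

```bash
python3 chk2.py w17; python3 - <<'E'
import numpy as np,cv2
G=np.load("G.npy"); im=cv2.imread("pics/w17.png")[:,:,::-1]
for u in(310,340):
    v=[i for i in range(480) if 29<G[i,u,0]<37 and 80<G[i,u,2]<120]
    print(u,[(float(G[i,u,0].round(1)),int(G[i,u,2]),im[i,u].tolist()) for i in v[::-1]])
v=[i for i in range(480) if -42<G[i,320,0]<-29 and G[i,320,2]<120]; print([(float(G[i,320,0].round(1)),int(G[i,320,2]),im[i,320].tolist()) for i in v[::-1]])
E
```

```text
[ 0.54759569 -0.14459756  0.15667688] [-0.4 -0.7 -0.8] 28.275 0.5699402796149857 0.0024239238135224136
-10 [(-46, None), (-43, None), (-40, None), (-37, 98), (-34, None), (-31, 111), (-28, 110), (-25, 110), (-22, 110), (-19, 110), (-16, 110), (-13, 110), (-10, 110), (-7, 111), (-4, 110), (-1, 290), (2, 300), (5, 282), (8, 279), (11, 110), (14, 110), (17, 110), (20, 110), (23, 110), (26, 110), (29, 111), (32, 112), (35, 113), (38, 94), (41, 94)]
0 [(-46, None), (-43, None), (-40, None), (-37, 97), (-34, None), (-31, 111), (-28, 111), (-25, 110), (-22, 111), (-19, 110), (-16, 110), (-13, 111), (-10, 110), (-7, 111), (-4, 110), (-1, 290), (2, 301), (5, 282), (8, 279), (11, 110), (14, 110), (17, 110), (20, 110), (23, 110), (26, 111), (29, 110), (32, 110), (35, 113), (38, 94), (41, 94)]
10 [(-46, None), (-43, None), (-40, None), (-37, 98), (-34, None), (-31, 110), (-28, 110), (-25, 110), (-22, 110), (-19, 110), (-16, 111), (-13, 110), (-10, 110), (-7, 110), (-4, 111), (-1, 291), (2, 300), (5, 281), (8, 279), (11, 110), (14, 110), (17, 110), (20, 110), (23, 110), (26, 110), (29, 110), (32,
[... 375 characters left out ...]
113, [83, 132, 199]), (35.7, 113, [83, 132, 201]), (36.3, 113, [73, 119, 182]), (36.8, 109, [38, 64, 111]), (36.7, 91, [101, 103, 111])]
340 [(29.5, 109, [199, 199, 205]), (30.2, 110, [201, 201, 206]), (30.7, 109, [183, 184, 188]), (31.4, 108, [126, 126, 133]), (32.2, 111, [60, 82, 127]), (32.9, 113, [70, 116, 181]), (33.5, 112, [83, 132, 197]), (34.1, 112, [83, 132, 198]), (34.8, 113, [85, 132, 200]), (35.4, 112, [83, 134, 201]), (36.0, 112, [71, 120, 187]), (36.6, 112, [52, 89, 145]), (36.9, 103, [77, 83, 107])]
[(-37.1, 98, [85, 106, 147]), (-36.8, 96, [54, 83, 136]), (-31.6, 110, [94, 100, 114]), (-31.0, 110, [107, 108, 113]), (-30.1, 110, [112, 113, 118]), (-29.6, 110, [110, 109, 114])]
```

View pics/w17.png

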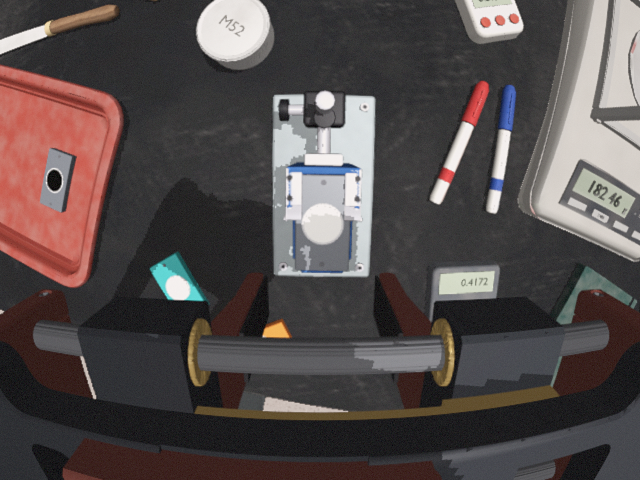

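The white reference holder, at (322,222), sits under the lips flush with the back wall and at lip height. The empty holder is still on the tray at (56,180), and the gripper is clear.

```bash
python3 -c "
from plant import r
print(r.sign_off())"
```

```text
the job is handed in; nothing more can be done
None
```

The soil holder and then the white reference holder on top are loaded in the magazine, both fully home under the lips; the empty holder is still on the tray, and the job was handed in at about 28 s, though no verdict came back.

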